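# Hold a bar blank hard on the turret stop of a drill jig

## Task

I am about to drill this square aluminium bar. First click the jig's turret stop round one notch so that its longest screw faces down the channel; then lay the bar in the channel behind the bush bridge and push it through under the bridge, against the sprung kick-out plunger, until its end is hard on that long screw. Do not ram the screw and leave the other things on the bench where they are; finish while still holding the bar pressed there, because the plunger shoves it back as soon as you let go.

Things in the scene. Friction and masses are not known exactly. Their poses are not given: they have to be found in the camera images.
- jig: Steel drill jig fixed to the bench. Grey base plate 310 x 120 x 10 mm. Origin under the plate's centre at bench level; x along the channel, in the direction the bar is pushed (towards the turret); y to the left of that, z up. Jig x, y, z below are in this frame, mm. The stop block, jig x 85 to 133, carries the turret on an upright axis at jig x = 105, y = 0.
- channel (a point): Middle of the channel's floor at jig x = -55, y = 0, z = 10 (the base plate's top), axes as the jig. Two guide rails 33 mm apart run from jig x = -150 to 40; they rise 7 mm above the floor, with a 45 degree lead-in on the top 3.5 mm (40 mm apart at the top); their outer sides are at jig y = +-26.5.
- bush (a point): Top centre of the brass drill bush on the bridge over the channel: jig x = 29, z = 63. The bridge spans jig x 18 to 40 and is 76 mm wide across the channel; its underside is at z = 46, its plate's top at z = 56. The bar slides through under it but cannot be lowered there: lay it down with its front end at jig x = 5 to 15.
- turret (a joint): Turret angle, rad, growing clockwise seen from above. Three hex-headed screws stick out level, 60 degrees apart, 31, 38 and 46 mm from axis to head face. About 0: the shortest faces down the channel (start); 1.047: the longest (wanted); 2.094: the middle one. A spring detent resists with up to about 0.17 N m, flips half way (0.52) and pulls into the next notch. Ends at -0.25 and 2.35.
- turret_grip (a point): Middle of the turret's black grip bar, on the turret's axis, 53 mm above the bench. The grip bar is 46 mm long, 12 mm thick, from z = 39 to 66 mm; its length runs along this point's x axis (jig x turned by +30 degrees at turret angle 0, by -30 degrees at 1.047). Turret disc and screws below it reach up to z = 39 mm.
- long_stop: The longest stop screw on the turret. Origin: centre of its hex head's outer face, 32 mm above the bench; its x axis points out of that face, away from the turret's axis. The head is 13 mm across. In the wanted notch the face stands at jig x = 59, so the bar pressed on it has its centre at jig x = -16.
- plunger (a joint): How far the kick-out plunger is pushed in, m. 0 free, 0.014 when the bar meets the long screw, 0.030 at its end. It pushes back with 6 N at first, rising 0.4 N per mm (11.6 N at 14 mm).
- plunger_nose (a point): Tip of the brass plunger nose (diameter 10 mm, lying along the channel, 18 mm above the bench). Free, it stands at jig x = 45, 14 mm before the long screw's face.
- bar: The workpiece: plain solid square aluminium bar, 150 x 30 x 30 mm, about 0.37 kg, both ends alike. Origin at the centre of its underside, x along its length. Grip it across its width, at or up to 30 mm behind the middle, with the fingertips 10 mm or more above its underside so that they pass over the guide rails.
- clamp: Bystander: C-clamp of bare steel lying flat on the bench, 80 x 140 x 16 mm; leave it where it is.
- can: Bystander: plain white spray can standing upright, diameter 64 mm, 190 mm tall; leave it where it is.
- hammer: Bystander: hammer lying on the bench; leave it where it is.
- wrench: Bystander: steel wrench lying on the bench; leave it where it is.
- tape: Bystander: grey tape measure standing on edge, 70 x 34 x 66 mm; leave it where it is.
- offcut: Bystander: short offcut of steel angle, 100 x 30 x 30 mm; leave it where it is.
- drill: Bystander: grey and black cordless hand drill standing on its battery, 200 mm tall and 230 mm long; leave it where it is.
Things that resemble listed ones, but are neither listed nor needed, are in the scene too. Several things have the shape of the bar; the one meant has the colours described above.

How it is judged:
By the outcome, as a careful person would: the job done as asked, in the order asked, and still so for the second after the job is handed in, while the arm keeps its last pose, push and grip.
It also fails if it takes over 64 s, if anything falls off the work surface, if the arm or the gripper's body presses on something with over 40 N, if the wrist force passes 120 N, or if a joint passes its speed limit or range.

## Robot

A 6-joint arm with a two-finger parallel gripper is mounted at the origin on the work surface. World frame = base frame: x ahead of the robot, y to its left, z up, the work surface at z = 0. Lengths are in m, angles in rad, forces in N, time in s.
With the tool pointing down it reaches from about 0.35 to 0.875 m from the base axis. Payload 15.5 kg.
Tool frame: the origin (TCP) lies between the finger pads; the fingertips stand ctrl.tip_reach ahead of it and the grasp point (between the pads) lies 5 mm behind it (ctrl.tip_reach is the distance from the TCP to the fingertips, in m); z points along the fingers, x is the direction in which the jaws open and shut, and the axes are right-handed (so a half turn about z gives the same grasp; the last joint's range is limited). The gripper opens to 85 mm and grips with 20 to 120 N. Pads are 22 mm wide; open, the fingers measure 114 mm over their backs; the gripper's body (76 mm by 85 mm) begins 54 mm behind the grasp point. The pads swing forward as they close: fully open they stand 13 mm farther back than shut.
Start: joints at [-1.333, 0.494, 1.345, -0, 1.302, -0.096], TCP at [0.205, -0.591, 0.245] pointing down, gripper open.
Joint ranges: [-2.91, 2.91], [-0.82, 2.16], [0.22, 2.67], [-1.22, 4.37], [0.12, 2.79], [-3.08, 3.08]. Speed limits (rad/s): [1.89, 1.89, 2.57, 3.01, 3.01, 3.01].

## Interface

Orientations are given as a rotation vector (axis times angle).
In Python, from workcell import sensors, camera, order, ctrl gives the robot as it stands.
- The arm moves only by the shell command python3 -m crank 'ROWS' [OPENING]. ROWS is JSON, a list of rows, each a list of 2 entries, a list of its own where there are three numbers: the shift along the tool's x, y, z scaled (see below), then the turn, a rotation vector about the tool's x, y, z scaled (see below). A call has 1 to 8 rows; each row is the pose to reach, as a shift and turn from the pose measured when the call began, along the tool's axes at that moment; what a row does not reach only later rows make up. The controller multiplies each number of a shift by 200 mm and each number of a turn by 90 degrees. A row lasts 1/12 s, in which the tool goes at most 41.7 mm and 7.16 degrees, less where a joint would pass 70% of its speed; a pose out of reach is approached as far as the arm can. A call with a number of a shift or a turn outside -1 to 1 is refused whole. A call with a gripper value outside its range is refused whole. OPENING is the gripper's target within -1 to 1 (shut at 1, half-way at 0, fully open at -1), set as the call begins (- or left out, the last holds). The fingers move at their own pace and stop on an object; the grip force is fixed at half the most. Time passes only in rows, so rows that repeat a pose let the fingers close. It gives the time, the measured TCP pose, the force and the opening at its end, in the units of the state.
- sensors.state(): the state, without advancing time (a new reading comes with each control period).
- camera(name): name is "scene" or "top" or "wrist"; returns a dict with "img" (384x512x3 uint8, blue, green, red), "K" (3x3 intrinsics, pixels), "distortion" ([k1, k2, p1, p2, k3] as OpenCV has them; the pictures are not rectified), "R" (3x3) and "t" (3): a world point X has camera coordinates R X + t; the wrist camera has in their place "T_tool_cam" (4x4, takes a point from camera to tool coordinates, whose origin is the TCP and whose axes are the tool frame's). Camera axes: x right, y down, z forward; pixel columns grow to the right and rows downward; lengths in m; the calibration is good to about 2 mm. A picture is of the moment at which its call begins: read the wrist's pose just before it. There is no depth.
- order.hand_in(): hands the job in, once; it reports no verdict.
The state is a dict: "clock": time; "joint_positions": joint angles; "joint_vel": joint speeds; "joint_torque": joint torques, N m; "tcp_pos": TCP position; "ee_rot": TCP orientation; "force": force on the tool from outside, world axes, zero at the start; "moment": the same for the moment, N m; "gripper_width": finger opening in m.
Only numpy, scipy, OpenCV 4.12 (cv2) and the standard library are available. Lean on these libraries where they do the work, as an engineer would, in place of code of your own. Each camera call takes 0.05 s, during which the arm holds its last target.

## Working session

There is one attempt and no reset: what is moved stays moved. The work goes in short steps, Python scripts to look and compute and a shell command to move; the robot and the scene stay as the last step left them, time stands still between calls to the robot, and variables do not carry over. Pictures are saved under pics/ and viewed, and the job is handed in when it is done.

```bash
ls; mkdir -p pics; python3 - <<'E'
from workcell import sensors, camera, order, ctrl
import cv2
print(sensors.state()); print(ctrl.tip_reach, [a for a in dir(ctrl) if a[0]!='_'])
for n in ("scene","top","wrist"):
    c=camera(n); cv2.imwrite(f"pics/{n}0.png",c["img"]); print(n,{k:v for k,v in c.items() if k!='img'})
E
```

```text
pics
{'clock': 0.0, 'joint_positions': array([-1.33250175e+00,  4.94186625e-01,  1.34614909e+00, -2.57641984e-06,
        1.30245159e+00, -9.54793250e-02]), 'joint_vel': array([-0.00045401, -0.00016072,  0.00135854,  0.00060144, -0.0009345 ,
        0.00170687]), 'joint_torque': array([-3.62128274e-03, -8.82173395e+01, -3.83877289e+01, -4.94917331e-04,
        1.01442263e-02, -1.97316659e-06]), 'tcp_pos': array([ 0.20469141, -0.59017385,  0.244692  ]), 'ee_rot': array([-2.55895384e+00,  1.82111354e+00,  1.42042613e-03]), 'force': array([-0.3947365 ,  0.11490339,  0.41916053]), 'moment': array([-0.01748872, -0.0013636 , -0.04210622]), 'gripper_width': 0.08543804006507945}
0.014 ['IKError', 'tip_reach']
scene {'K': array([[378.22354207,   0.        , 257.95031535],
       [  0.        , 378.22354207, 195.58620623],
       [  0.        ,   0.        ,   1.        ]]), 'distortion': array([-0.04208094,  0.        ,  0.        ,  0.        ,  0.        ]), 'R': array([[ 0.28822516,  0.95748504,  0.01219243],
       [ 0.60064139, -0.17086124, -0.78104824],
       [-0.74575879,  0.23244103,
[... 432 characters left out ...]
919047,  0.00856362, -0.99503162]]), 't': array([-0.04490358,  0.49659509,  1.2846043 ])}
wrist {'K': array([[337.29510837,   0.        , 252.30032419],
       [  0.        , 337.29510837, 196.36623427],
       [  0.        ,   0.        ,   1.        ]]), 'distortion': array([-0.08342327,  0.        ,  0.        ,  0.        ,  0.        ]), 'T_tool_cam': array([[ 9.99999901e-01,  7.56286633e-05, -4.38531488e-04,
        -5.46402069e-04],
       [ 6.29205406e-05,  9.51522660e-01,  3.07578646e-01,
        -8.03638343e-02],
       [ 4.40534410e-04, -3.07578643e-01,  9.51522561e-01,
        -1.28215616e-01],
       [ 0.00000000e+00,  0.00000000e+00,  0.00000000e+00,
         1.00000000e+00]])}
```

View pics/scene0.png

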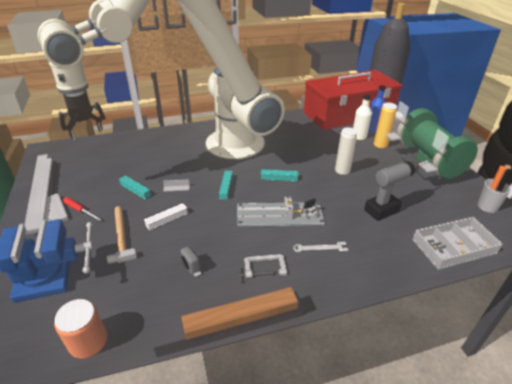

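View pics/top0.png

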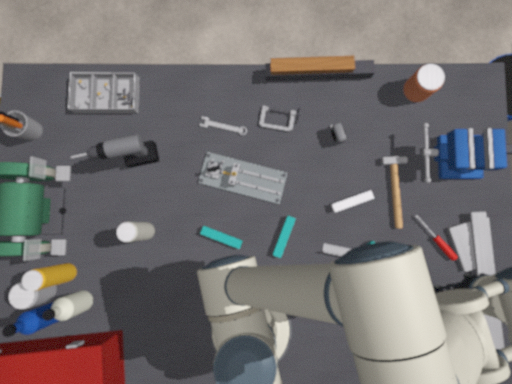

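View pics/wrist0.png

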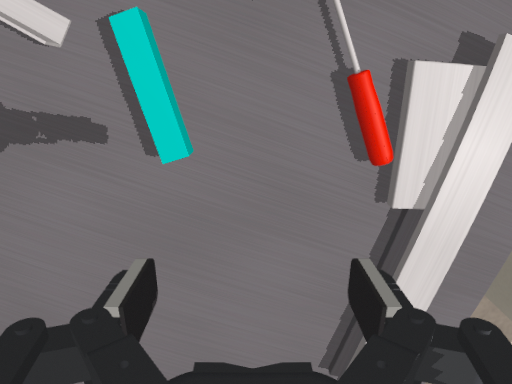

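The bar candidates in the scene view are three teal bars at (135,187), (226,185) and (280,175), a bright bare-metal bar at (166,217) [top (352,201)], and a short grey piece at (176,185), probably the offcut. I choose the bare-metal bar and check it in close crops.

```bash
cat > h.py <<'E'
import numpy as np, cv2
from workcell import sensors, camera, order, ctrl
from scipy.spatial.transform import Rotation as Ro
def cam(name):
    s=sensors.state(); c=camera(name)
    if name=="wrist":
        T=np.eye(4);T[:3,:3]=Ro.from_rotvec(s["ee_rot"]).as_matrix();T[:3,3]=s["tcp_pos"]
        W=T@c["T_tool_cam"]; c["Rw"]=W[:3,:3]; c["o"]=W[:3,3]
    else:
        c["Rw"]=c["R"].T; c["o"]=-c["R"].T@c["t"]
    return c
def rays(c,px):
    u=cv2.undistortPoints(np.array(px,float).reshape(-1,1,2),c["K"],c["distortion"]).reshape(-1,2)
    d=np.c_[u,np.ones(len(u))]@c["Rw"].T
    return c["o"],d
def plane(c,px,z):
    o,d=rays(c,px); return o+d*((z-o[2])/d[:,2])[:,None]
def proj(c,X):
    R=c["Rw"].T; r,_=cv2.Rodrigues(R)
    return cv2.projectPoints(np.array(X,float).reshape(-1,1,3),r,-R@c["o"],c["K"],c["distortion"])[0].reshape(-1,2)
def tri(c1,p1,c2,p2):
    o1,d1=rays(c1,p1);o2,d2=rays(c2,p2);out=[]
    for a,b in zip(d1,d2):
        a=a/np.linalg.norm(a);b=b/np.linalg.norm(b)
        A=2*np.eye(3)-np.outer(a,a)-np.outer(b,b)
        P=np.eye(3)
        out.append(np.linalg.solve(A,(P-np.outer(a,a))@o1+(P-np.outer(b,b))@o2))
    return np.array(out)
def save(n,img): cv2.imwrite("pics/"+n+".png",img)
E
python3 - <<'E'
import cv2,numpy as np
s=cv2.imread('pics/scene0.png');t=cv2.imread('pics/top0.png')
a=cv2.resize(s[165:240,110:330],None,fx=3.5,fy=3.5,interpolation=2)
b=cv2.resize(t[145:270,190:390],None,fx=3.5,fy=3.5,interpolation=2)[:, :770]
b2=np.zeros((b.shape[0],a.shape[1],3),np.uint8);b2[:,:b.shape[1]]=b[:,:770]
cv2.imwrite('pics/crop_s.png',a);cv2.imwrite('pics/crop_t.png',b)
E
```

```text
(no output)
```

View pics/crop_s.png

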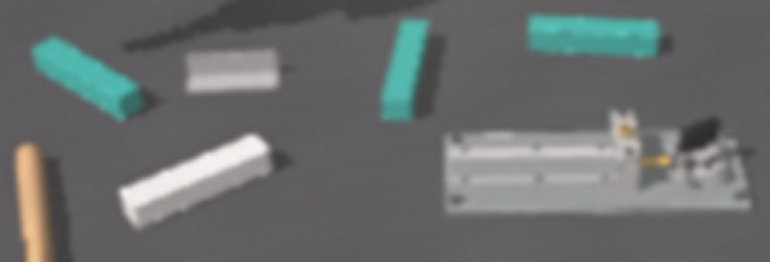

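View pics/crop_t.png

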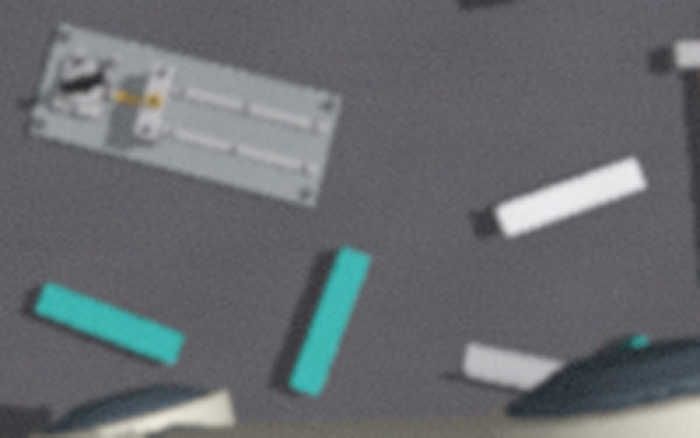

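```bash
python3 - <<'E'
from h import *
t=cam("top");s=cam("scene")
off=np.array([190,145]);offs=np.array([110,165])
f=lambda P,o:(np.array(P)+.5)/3.5-.5+o
X=plane(t,f([(60,25),(342,97),(315,207),(33,135)],off),.010)
print(np.round(X,4)); print([np.linalg.norm(X[i]-X[(i+1)%4]) for i in range(4)], X.mean(0))
# scene: corners  near-left(445,213) near right(750,210) far left (447,133) far right(735,133)
Y=plane(s,f([(445,213),(750,210),(735,133),(447,133)],offs),.010);print(np.round(Y,4),Y.mean(0))
# bar: top face in top view
img=t["img"];hsv=cv2.cvtColor(img,cv2.COLOR_BGR2HSV)
m=((hsv[...,1]<40)&(hsv[...,2]>185)).astype(np.uint8); m[:180]=0;m[225:]=0;m[:,:320]=0;m[:,380:]=0
c=max(cv2.findContours(m,0,1)[0],key=cv2.contourArea);r=cv2.minAreaRect(c);print(r)
B=plane(t,cv2.boxPoints(r),.030);print(np.round(B,4),B.mean(0))
# scene top-face corners of bar: (120,190),(137,203)?,(270,148),(255,135)
print(np.round(plane(s,f([(120,188),(137,205),(271,148),(256,135)],offs),.03),4))
E
```

```text
[[ 0.6359  0.1642  0.01  ]
 [ 0.5599 -0.1347  0.01  ]
 [ 0.4437 -0.1062  0.01  ]
 [ 0.5183  0.1904  0.01  ]]
[np.float64(0.30841828175344255), np.float64(0.11955056228463805), np.float64(0.3058025012242898), np.float64(0.12042121000262096)] [0.53945598 0.02843073 0.01      ]
[[ 0.5711 -0.1345  0.01  ]
 [ 0.6515  0.161   0.01  ]
 [ 0.5356  0.1962  0.01  ]
 [ 0.4506 -0.1017  0.01  ]] [0.5522132  0.03025569 0.01      ]
((352.6313781738281, 200.86129760742188), (8.714447975158691, 41.7780876159668), 70.01689910888672)
[[ 0.443  -0.2917  0.03  ]
 [ 0.4951 -0.4332  0.03  ]
 [ 0.4656 -0.4431  0.03  ]
 [ 0.4137 -0.3019  0.03  ]] [ 0.45433667 -0.36749003  0.03      ]
[[ 0.468  -0.4417  0.03  ]
 [ 0.498  -0.4272  0.03  ]
 [ 0.4478 -0.2878  0.03  ]
 [ 0.4226 -0.2998  0.03  ]]
```

```bash
cat >> h.py <<'E'
def down(adeg):
    a=np.radians(adeg); return np.array([[np.cos(a),np.sin(a),0],[np.sin(a),-np.cos(a),0],[0,0,-1]])
def goto(p,adeg):
    s=sensors.state(); R=Ro.from_rotvec(s["ee_rot"]).as_matrix()
    sh=R.T@(np.array(p)-s["tcp_pos"]); tu=Ro.from_matrix(R.T@down(adeg)).as_rotvec()
    print("clock %.2f"%s["clock"],"tcp",np.round(s["tcp_pos"],4),"a=%.2f"%np.degrees(np.arctan2(R[1,0],R[0,0])),"w=%.4f"%s["gripper_width"],"F",np.round(s["force"],1))
    print("shift",np.round(sh/.2,4),"turn",np.round(tu/(np.pi/2),4),"rows>=",np.ceil(max(np.linalg.norm(sh)/.0417,np.degrees(np.linalg.norm(tu))/7.16)))
E
python3 -c "
from h import *
goto([.565,.06,.27],15.5)"
```

```text
clock 0.25 tcp [ 0.2047 -0.5903  0.245 ] a=-70.88 w=0.0854 F [ 0.5 -0.1  0.3]
shift [-2.4822 -2.7673 -0.1234] turn [-3.000e-04  3.000e-04 -9.597e-01] rows>= 18.0
```

```bash
python3 -m crank '[[[-0.9,-1,-0.06],[0,0,-0.4]],[[-0.9,-1,-0.06],[0,0,-0.4]],[[-0.9,-1,-0.06],[0,0,-0.4]],[[-0.9,-1,-0.06],[0,0,-0.4]],[[-0.9,-1,-0.06],[0,0,-0.4]],[[-0.9,-1,-0.06],[0,0,-0.4]],[[-0.9,-1,-0.06],[0,0,-0.4]]]'; python3 -c "
from h import *
goto([.565,.06,.27],15.5)"
```

```text
clock: 0.83
tcp_pos: [0.3358, -0.3509, 0.2573]
ee_rot: [-2.997, 0.937, 0.001]
force: [-0.3, -0.9, -0.3]
gripper_width: 0.0855
clock 0.83 tcp [ 0.3358 -0.3509  0.2573] a=-34.72 w=0.0855 F [-0.3 -0.9 -0.3]
shift [-0.2284 -2.3413 -0.0599] turn [-1.10e-03  2.00e-04 -5.58e-01] rows>= 12.0
```

```bash
python3 -m crank '[[[-0.1,-1,-0.03],[0,0,-0.3]],[[-0.1,-1,-0.03],[0,0,-0.3]],[[-0.1,-1,-0.03],[0,0,-0.3]],[[-0.1,-1,-0.03],[0,0,-0.3]],[[-0.1,-1,-0.03],[0,0,-0.3]]]'; python3 -c "
from h import *
goto([.565,.06,.27],15.5)"
```

```text
clock: 1.25
tcp_pos: [0.4339, -0.173, 0.2639]
ee_rot: [-3.134, 0.2, -0.0]
force: [0.9, -1.6, 0.4]
gripper_width: 0.0854
clock 1.25 tcp [ 0.4339 -0.173   0.2639] a=-7.31 w=0.0854 F [ 0.9 -1.6  0.4]
shift [ 0.502  -1.2389 -0.0286] turn [-0.001  -0.0003 -0.2534] rows>= 7.0
```

```bash
python3 -m crank '[[[0.4,-1,-0.03],[0,0,-0.25]],[[0.4,-1,-0.03],[0,0,-0.25]],[[0.4,-1,-0.03],[0,0,-0.25]],[[0.4,-1,-0.03],[0,0,-0.25]],[[0.4,-1,-0.03],[0,0,-0.25]],[[0.4,-1,-0.03],[0,0,-0.25]],[[0.4,-1,-0.03],[0,0,-0.25]]]'; python3 -c "
from h import *
goto([.565,.06,.27],15.5)
c=cam('wrist');save('w1',c['img'])
import pickle;pickle.dump(c,open('w1.pkl','wb'))"
```

```text
clock: 1.83
tcp_pos: [0.5398, 0.0178, 0.27]
ee_rot: [-3.111, -0.42, -0.002]
force: [0.3, -0.5, 1.0]
gripper_width: 0.0856
clock 1.83 tcp [0.5398 0.0178 0.27  ] a=15.39 w=0.0856 F [ 0.3 -0.5  1. ]
shift [ 0.1776 -0.1698  0.0007] turn [-0.0011 -0.0008 -0.0013] rows>= 2.0
```

View pics/w1.png

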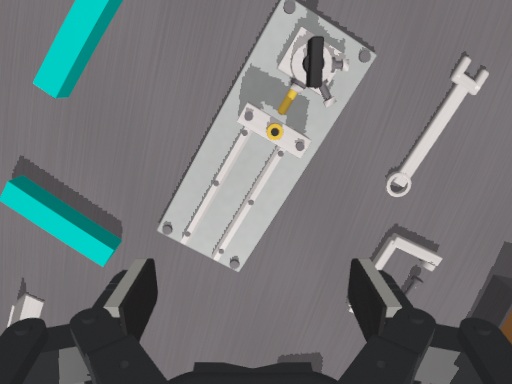

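The wrist view shows the jig well: bush at (275,131), black grip at (315,62), plate corners at (158,231), (238,271) and (375,55), channel rails at the lower left. I take a second view nearer the turret.

```bash
python3 -m crank '[[[0.2,-0.3,0.2],[0,0,0]],[[0.2,-0.3,0.2],[0,0,0]],[[0.2,-0.3,0.2],[0,0,0]],[[0.2,-0.3,0.2],[0,0,0]]]' 0; python3 -c "
from h import *
goto([.565,.06,.23],15.5)
c=cam('wrist');save('w2',c['img'])
import pickle;pickle.dump(c,open('w2.pkl','wb'))
a=cv2.imread('pics/w1.png')
save('w1c',cv2.resize(a[0:160,220:390],None,fx=3.6,fy=3.6,interpolation=2))"
```

```text
clock: 2.22
tcp_pos: [0.5608, 0.0848, 0.2289]
ee_rot: [-3.112, -0.42, 0.004]
force: [0.7, -1.2, 0.9]
gripper_width: 0.0428
clock 2.22 tcp [0.5608 0.0848 0.2289] a=15.39 w=0.0428 F [ 0.7 -1.2  0.9]
shift [-0.0128  0.125  -0.0058] turn [-0.0012  0.0013 -0.0013] rows>= 1.0
```

View pics/w2.png

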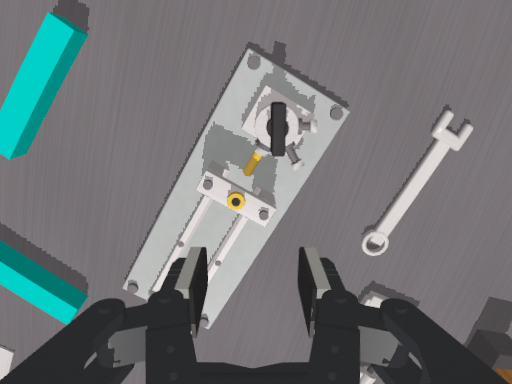

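View pics/w1c.png

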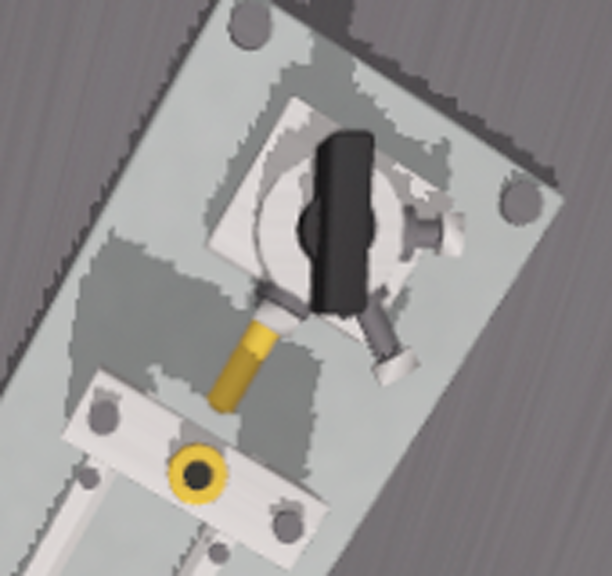

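```bash
python3 - <<'E'
from h import *
import pickle
c1=pickle.load(open('w1.pkl','rb'));c2=pickle.load(open('w2.pkl','rb'))
def bush(c,g):
    h=cv2.cvtColor(c['img'],cv2.COLOR_BGR2HSV);m=((h[...,1]>150)&(abs(h[...,0].astype(int)-24)<8)).astype(np.uint8)
    best=min(cv2.findContours(m,0,1)[0],key=lambda k:np.linalg.norm(np.array(cv2.minEnclosingCircle(k)[0])-g))
    return cv2.minEnclosingCircle(best)
def grip(c,g):
    m=(c['img'].max(2)<45).astype(np.uint8); x,y=g
    mm=np.zeros_like(m);mm[y-45:y+45,x-25:x+25]=m[max(y-45,0):y+45,x-25:x+25]
    k=max(cv2.findContours(mm,0,1)[0],key=cv2.contourArea);return cv2.minAreaRect(k),k[:,0]
b1,b2=bush(c1,(275,131)),bush(c2,(236,201));print(b1,b2,'bush',tri(c1,[b1[0]],c2,[b2[0]]))
g1,k1=grip(c1,(315,62));g2,k2=grip(c2,(278,128));print(g1,g2)
print('grip',tri(c1,[g1[0]],c2,[g2[0]]))
# corners of plate: (right-turret, right-rear?)
f=lambda P:(np.array(P,float)+.5)/3.6-.5+np.array([220,0])
for c,P in((c1,[(158,231),(238,271),(375,55)]),(c2,[(124,288),(349,111),(251,46)])): 
    X=plane(c,P,.01);print(np.round(X,4))
for c,P in((c1,[(158,231),(238,271),(375,55)]),):pass
print('tri corner',tri(c1,[(158,231),(375,55)],c2,[(124,288),(349,111)]))
for c,g in((c1,g1),(c2,g2)):print(np.round(plane(c,cv2.boxPoints(g),.066),4), np.round(plane(c,[g[0]],.066),4))
for c,b in((c1,b1),(c2,b2)):print(plane(c,[b[0]],.063))
E
```

```text
((274.15216064453125, 131.28260803222656), 7.935634613037109) ((235.21351623535156, 200.20269775390625), 8.663167953491211) bush [[0.55209356 0.06132027 0.05895917]]
((306.8304443359375, 61.89152526855469), (7.840205669403076, 48.139862060546875), 2.862405300140381) ((271.7494812011719, 125.91134643554688), (9.747322082519531, 49.244285583496094), 12.90740966796875)
grip [[0.56643404 0.13470293 0.04161278]]
[[ 0.4512 -0.1011  0.01  ]
 [ 0.5627 -0.1293  0.01  ]
 [ 0.6398  0.1665  0.01  ]]
[[ 0.4515 -0.0996  0.01  ]
 [ 0.6406  0.1675  0.01  ]
 [ 0.5289  0.1999  0.01  ]]
tri corner [[ 0.45005004 -0.10412208  0.00399343]
 [ 0.64208394  0.16759624  0.00371192]]
[[0.5646 0.1102 0.066 ]
 [0.554  0.1517 0.066 ]
 [0.561  0.1534 0.066 ]
 [0.5719 0.1119 0.066 ]] [[0.5628 0.1321 0.066 ]]
[[0.5619 0.1154 0.066 ]
 [0.5597 0.1569 0.066 ]
 [0.5679 0.1573 0.066 ]
 [0.5704 0.1157 0.066 ]] [[0.5649 0.1367 0.066 ]]
[[0.55188175 0.06167237 0.063     ]]
[[0.55177781 0.06273014 0.063     ]]
```

```bash
python3 - <<'E'
from h import *
import pickle
for n in('w1','w2'):
    c=pickle.load(open(n+'.pkl','rb'))
    x,y={'w1':(315,62),'w2':(278,128)}[n]
    a=c['img'][y-50:y+50,x-60:x+60] if y>=50 else c['img'][0:y+50,x-60:x+60]
    print(n,x-60,max(y-50,0)); save(n+'g',cv2.resize(a,None,fx=6,fy=6,interpolation=cv2.INTER_NEAREST))
c=pickle.load(open('w2.pkl','rb'));print(c['img'][128,262:295].max(1))
E
```

```text
w1 255 12
w2 218 78
[220 220 220 208 131  65  66  66  62  46  41  56  64  65  65  66  66  65
  64  64  63  62  54  50  56  63 112 187 219 218 218 218 219]
```

View pics/w2g.png

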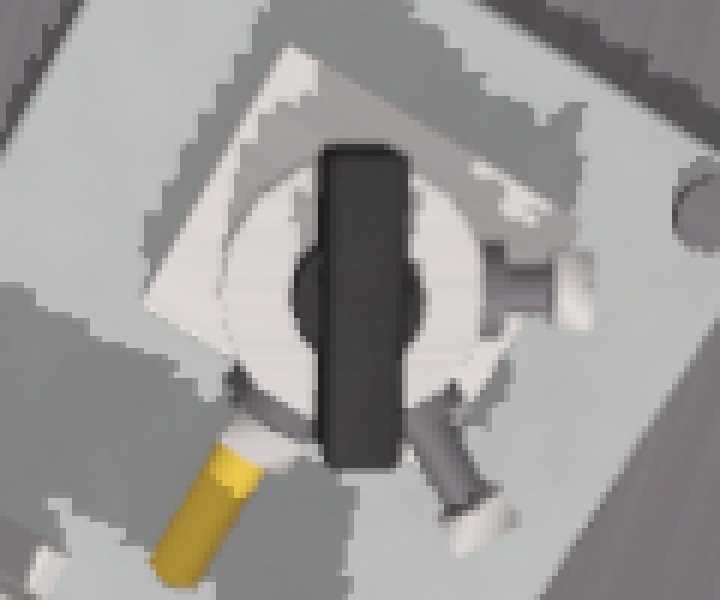

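View pics/w1g.png

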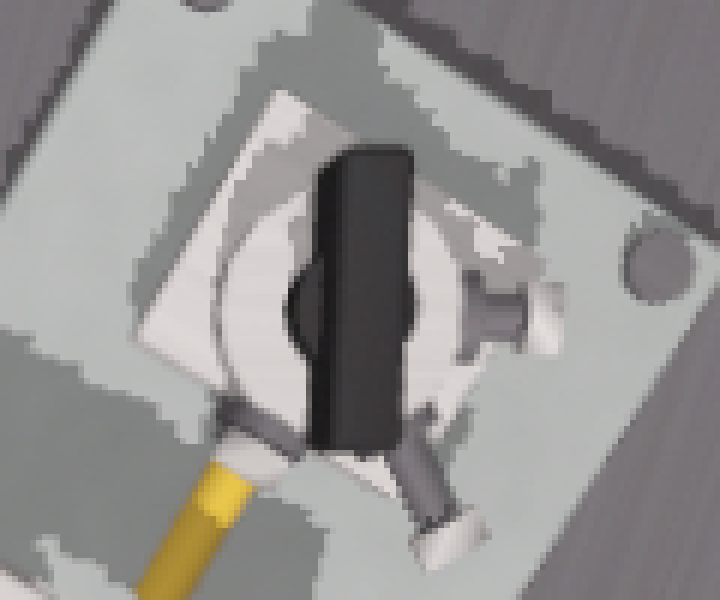

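```bash
python3 - <<'E'
from h import *
import pickle
c1=pickle.load(open('w1.pkl','rb'));c2=pickle.load(open('w2.pkl','rb'))
f1=lambda P:(np.array(P,float)+.5)/6-.5+np.array([255,12])
f2=lambda P:(np.array(P,float)+.5)/6-.5+np.array([218,78])
t1=f1([(342,150),(412,150),(402,450),(330,450)]);t2=f2([(328,150),(408,150),(402,466),(326,466)])
X=tri(c1,t1,c2,t2);print(np.round(X,4),X.mean(0))
for c,t in((c1,t1),(c2,t2)):
    P=plane(c,t,.066);d=P[0]+P[1]-P[2]-P[3];print(P.mean(0),np.degrees(np.arctan2(d[1],d[0])))
goto([.571,.136,.12],15.5)
E
```

```text
[[0.5605 0.1552 0.0623]
 [0.5712 0.1584 0.0617]
 [0.5834 0.1149 0.0634]
 [0.5726 0.1117 0.0623]] [0.57192791 0.13504535 0.06242945]
[0.57152472 0.13455715 0.066     ] 105.73653634047358
[0.57142837 0.13537783 0.066     ] 105.8691388384835
clock 2.27 tcp [0.5611 0.0839 0.2297] a=15.33 w=0.0424 F [-0.6 -1.  -0.8]
shift [ 0.1169 -0.2374  0.5488] turn [-0.0009  0.0005 -0.0019] rows>= 3.0
```

```bash
python3 -m crank '[[[0.12,-0.24,0.55],[0,0,-0.005]],[[0.12,-0.24,0.55],[0,0,-0.005]],[[0.12,-0.24,0.55],[0,0,-0.005]],[[0.12,-0.24,0.55],[0,0,-0.005]],[[0.12,-0.24,0.55],[0,0,-0.005]]]'; python3 -c "
from h import *
goto([.5715,.135,.057],15.8)"
```

```text
clock: 2.68
tcp_pos: [0.5707, 0.1355, 0.1191]
ee_rot: [-3.111, -0.431, 0.006]
force: [0.6, 0.5, 1.2]
gripper_width: 0.0427
clock 2.68 tcp [0.5707 0.1355 0.1191] a=15.76 w=0.0427 F [0.6 0.5 1.2]
shift [0.0045 0.0039 0.3104] turn [-0.0009  0.0023 -0.0005] rows>= 2.0
```

```bash
python3 -c "
from h import *
c=cam('wrist');save('w3',c['img']);c=cam('scene');save('s3',cv2.resize(c['img'][150:260,200:360],None,fx=5,fy=5,interpolation=2)[:550])"
```

```text
(no output)
```

View pics/w3.png

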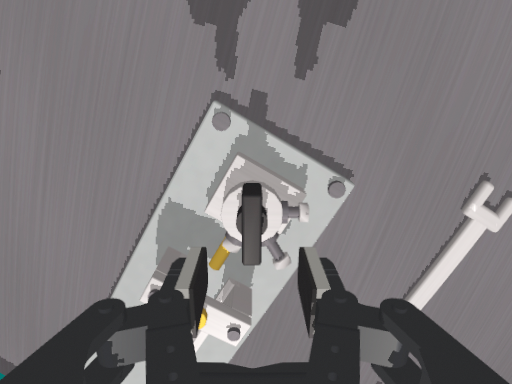

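The black grip (251,222) lies centred between the fingers. I descend and close on it.

```bash
python3 -m crank '[[[0.004,0.003,0.15],[0,0,0]],[[0.004,0.003,0.25],[0,0,0]],[[0.004,0.003,0.305],[0,0,0]],[[0.004,0.003,0.305],[0,0,0]],[[0.004,0.003,0.305],[0,0,0]]]'; python3 -m crank '[[[0,0,0],[0,0,0]],[[0,0,0],[0,0,0]],[[0,0,0],[0,0,0]],[[0,0,0],[0,0,0]],[[0,0,0],[0,0,0]],[[0,0,0],[0,0,0]]]' 1;  python3 -c "
from h import *
goto([.5715,.135,.057],15.8)"
```

```text
clock: 3.2
tcp_pos: [0.5738, 0.1345, 0.0617]
ee_rot: [-3.111, -0.428, -0.003]
force: [0.4, -0.6, 0.3]
gripper_width: 0.0426
clock: 3.7
tcp_pos: [0.5707, 0.1335, 0.0628]
ee_rot: [-3.112, -0.429, 0.006]
force: [-20.6, -9.8, 22.4]
gripper_width: 0.0104
clock 3.70 tcp [0.5707 0.1335 0.0628] a=15.70 w=0.0104 F [-20.6  -9.8  22.4]
shift [ 0.0059 -0.0062  0.0291] turn [-0.0003  0.0022 -0.0011] rows>= 1.0
```

```bash
python3 -c "
from h import *
print(sensors.state()['force'],sensors.state()['moment'])
c=cam('wrist');save('w4',cv2.resize(c['img'][150:384,130:390],None,fx=3,fy=2.5,interpolation=2)[:585]);c=cam('scene');save('s4',cv2.resize(c['img'][150:260,200:360],None,fx=5,fy=5,interpolation=2)[:550])"
```

```text
[-20.61796855  -9.83739077  22.41409934] [-1.60380773  3.45010393  0.06510981]
```

View pics/w4.png

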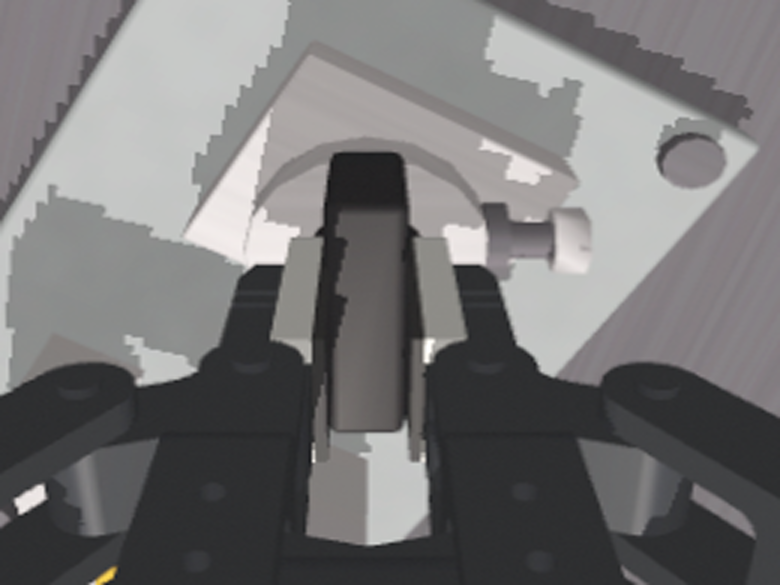

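View pics/s4.png

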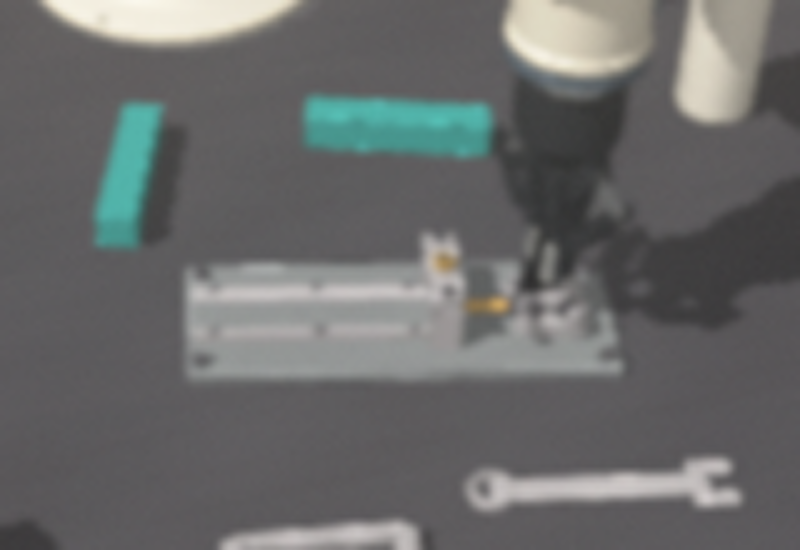

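```bash
python3 -m crank '[[[0,0,-0.005],[0,0,0]],[[0,0,-0.005],[0,0,0]]]' ;  python3 -c "
from h import *
goto([.5715,.135,.063],-45)"
```

```text
clock: 3.97
tcp_pos: [0.5704, 0.1334, 0.0635]
ee_rot: [-3.112, -0.429, 0.006]
force: [3.2, -0.8, -22.0]
gripper_width: 0.0102
clock 3.97 tcp [0.5704 0.1334 0.0635] a=15.70 w=0.0102 F [  3.2  -0.8 -22. ]
shift [ 0.0075 -0.0062  0.0025] turn [0.001  0.0025 0.6744] rows>= 9.0
```

```bash
python3 -m crank '[[[0.002,-0.002,0.003],[0,0,0.06]],[[0.002,-0.002,0.003],[0,0,0.12]],[[0.002,-0.002,0.003],[0,0,0.18]],[[0.002,-0.002,0.003],[0,0,0.24]],[[0.002,-0.002,0.003],[0,0,0.3]],[[0.002,-0.002,0.003],[0,0,0.36]],[[0.002,-0.002,0.003],[0,0,0.36]]]' ;  python3 -c "
from h import *
goto([.5715,.135,.063],-45)"
```

```text
clock: 4.55
tcp_pos: [0.5702, 0.1335, 0.0634]
ee_rot: [3.105, -0.464, -0.007]
force: [-2.9, -3.9, -3.4]
gripper_width: 0.0102
clock 4.55 tcp [0.5702 0.1335 0.0634] a=-17.01 w=0.0102 F [-2.9 -3.9 -3.4]
shift [ 0.004  -0.0091  0.0021] turn [0.0022 0.0023 0.311 ] rows>= 4.0
```

```bash
python3 -m crank '[[[0,0,0],[0,0,0.08]],[[0,0,0],[0,0,0.16]],[[0,0,0],[0,0,0.24]],[[0,0,0],[0,0,0.31]],[[0,0,0],[0,0,0.31]],[[0,0,0],[0,0,0.31]]]' ;  python3 -c "
from h import *
goto([.5715,.135,.063],-45)
print(sensors.state()['moment'])
c=cam('wrist');save('w5',c['img'])"
```

```text
clock: 5.05
tcp_pos: [0.57, 0.1335, 0.0635]
ee_rot: [2.904, -1.192, -0.007]
force: [-0.1, 1.5, -14.1]
gripper_width: 0.0104
clock 5.05 tcp [0.57   0.1335 0.0635] a=-44.64 w=0.0104 F [ -0.1   1.5 -14.1]
shift [ 0.0001 -0.0104  0.0024] turn [0.0027 0.0018 0.004 ] rows>= 1.0
[ 0.35075635 -0.06614832 -0.01368101]
```

View pics/w5.png

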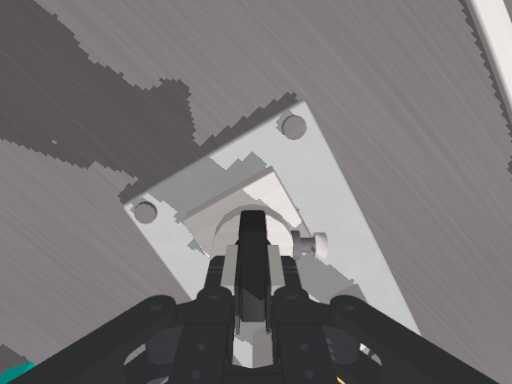

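```bash
python3 -m crank '[[[0,0,0],[0,0,0]],[[0,0,0],[0,0,0]],[[0,0,0],[0,0,0]],[[0,0,0],[0,0,0]],[[0,0,-0.2],[0,0,0]],[[0,0,-0.4],[0,0,0]],[[0,0,-0.6],[0,0,0]],[[0,0,-0.8],[0,0,0]]]' 0;  python3 -c "
from h import *
goto([.54,.03,.25],-14.5)
c=cam('wrist');save('w6',c['img'])"
```

```text
clock: 5.77
tcp_pos: [0.5706, 0.1337, 0.2257]
ee_rot: [2.904, -1.19, -0.006]
force: [1.2, -0.4, -0.6]
gripper_width: 0.0429
clock 5.77 tcp [0.5706 0.1337 0.2257] a=-44.57 w=0.0429 F [ 1.2 -0.4 -0.6]
shift [ 0.2546  0.477  -0.1205] turn [ 0.0021  0.0024 -0.3341] rows>= 5.0
```

View pics/w6.png

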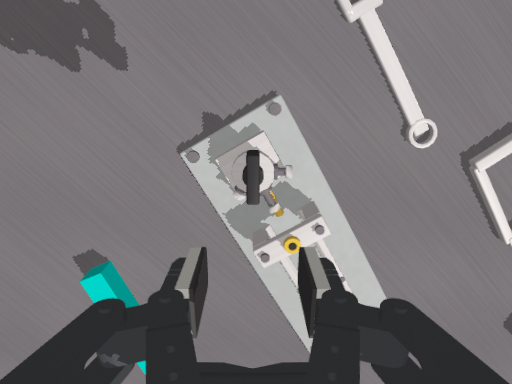

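The turret has clicked: the long screw at (270,203) now faces the bush and plunger, and the grip bar stays put after release. Next I go to the bar.

```bash
python3 -c "
from h import *
goto([.456,-.365,.25],20)"
```

```text
clock 5.82 tcp [0.5738 0.1341 0.2336] a=-44.57 w=0.0427 F [ 4.1  1.3 10.1]
shift [ 1.3321  2.1909 -0.0862] turn [-0.001  -0.0035 -0.7174] rows>= 13.0
```

```bash
python3 -m crank '[[[0.6,1,-0.05],[0,0,-0.3]],[[0.6,1,-0.05],[0,0,-0.3]],[[0.6,1,-0.05],[0,0,-0.3]],[[0.6,1,-0.05],[0,0,-0.3]],[[0.6,1,-0.05],[0,0,-0.3]],[[0.6,1,-0.05],[0,0,-0.3]]]' -1;  python3 -c "
from h import *
goto([.456,-.365,.25],20)"
```

```text
clock: 6.32
tcp_pos: [0.5186, -0.0924, 0.2436]
ee_rot: [-3.105, 0.473, -0.01]
force: [1.2, -0.7, 0.5]
gripper_width: 0.0853
clock 6.32 tcp [ 0.5186 -0.0924  0.2436] a=-17.34 w=0.0853 F [ 1.2 -0.7  0.5]
shift [ 0.1077  1.394  -0.0341] turn [ 1.000e-04 -4.100e-03 -4.149e-01] rows>= 7.0
```

```bash
python3 -m crank '[[[0.08,1,-0.03],[0,0,-0.3]],[[0.08,1,-0.03],[0,0,-0.3]],[[0.08,1,-0.03],[0,0,-0.3]],[[0.08,1,-0.03],[0,0,-0.3]],[[0.08,1,-0.03],[0,0,-0.3]],[[0.08,1,-0.03],[0,0,-0.3]]]' -1;  python3 -c "
from h import *
goto([.456,-.365,.25],20)"
```

```text
clock: 6.82
tcp_pos: [0.4732, -0.2925, 0.2498]
ee_rot: [3.128, 0.268, 0.011]
force: [-0.2, 0.4, -0.5]
gripper_width: 0.0855
clock 6.82 tcp [ 0.4732 -0.2925  0.2498] a=9.79 w=0.0855 F [-0.2  0.4 -0.5]
shift [-0.1462  0.3427 -0.001 ] turn [ 0.0023 -0.004  -0.1135] rows>= 2.0
```

```bash
python3 -c "
from h import *
import pickle
c=cam('wrist');save('w7',c['img']);pickle.dump(c,open('w7.pkl','wb'))"; python3 -m crank '[[[-0.14,0.34,0],[0,0,-0.11]],[[-0.14,0.34,0],[0,0,-0.11]],[[-0.14,0.34,0],[0,0,-0.11]],[[-0.14,0.34,0],[0,0,-0.11]]]' -1;  python3 -c "
from h import *
import pickle
goto([.456,-.365,.25],20)
c=cam('wrist');save('w8',c['img']);pickle.dump(c,open('w8.pkl','wb'))"
```

```text
clock: 7.2
tcp_pos: [0.4563, -0.3669, 0.2498]
ee_rot: [3.093, 0.527, 0.011]
force: [0.1, 0.6, 0.4]
gripper_width: 0.0855
clock 7.20 tcp [ 0.4563 -0.3669  0.2498] a=19.35 w=0.0855 F [0.1 0.6 0.4]
shift [ 0.0019 -0.0092 -0.0012] turn [ 0.0032 -0.0038 -0.0072] rows>= 1.0
```

View pics/w7.png

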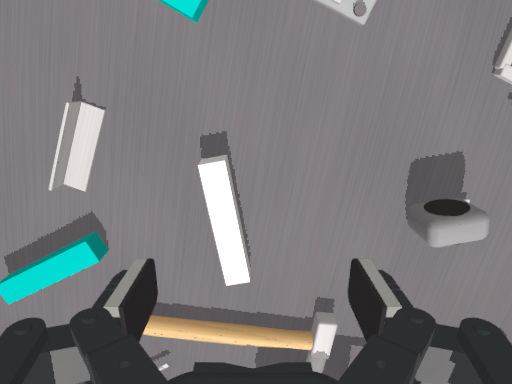

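View pics/w8.png

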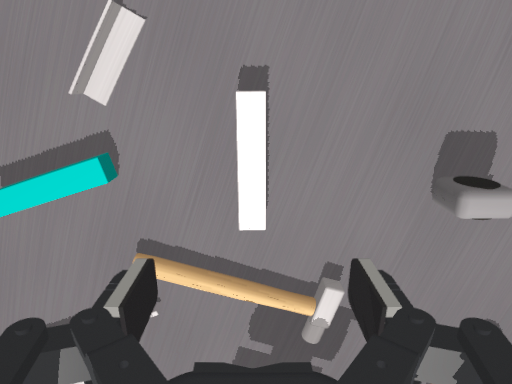

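```bash
python3 - <<'E'
from h import *
import pickle
c7=pickle.load(open('w7.pkl','rb'));c8=pickle.load(open('w8.pkl','rb'))
def rect(c,x0,x1,y0,y1):
    m=np.zeros(c['img'].shape[:2],np.uint8);m[y0:y1,x0:x1]=(c['img'][y0:y1,x0:x1].min(2)>235)
    k=max(cv2.findContours(m,0,1)[0],key=cv2.contourArea);r=cv2.minAreaRect(k);print(r);b=cv2.boxPoints(r)
    b=b[np.argsort(b[:,1])];b[:2]=b[:2][np.argsort(b[:2,0])];b[2:]=b[2:][np.argsort(b[2:,0])];return b
r7=rect(c7,180,270,125,300);r8=rect(c8,220,285,60,250)
print(r7,r8)
X=tri(c7,r7,c8,r8);print(np.round(X,4),X.mean(0))
for c,r in((c7,r7),(c8,r8)):
    P=plane(c,r,.03);d=P[0]+P[1]-P[2]-P[3];print(np.round(P,4),P.mean(0),np.degrees(np.arctan2(d[1],d[0])),np.linalg.norm(d)/2)
E
```

```text
((223.71754455566406, 223.0331573486328), (124.17282104492188, 27.244882583618164), 78.11134338378906)
((251.74285888671875, 160.45748901367188), (137.64199829101562, 28.47933578491211), 88.60282135009766)
[[197.59686 165.08488]
 [224.25732 159.47215]
 [223.17776 286.59418]
 [249.83823 280.98145]] [[235.82938  92.00415]
 [264.30023  91.30975]
 [239.18549 229.60522]
 [267.65634 228.91083]]
[[ 0.4188 -0.3007  0.0288]
 [ 0.4455 -0.2907  0.0255]
 [ 0.467  -0.4332  0.045 ]
 [ 0.4967 -0.4248  0.0386]] [ 0.45699549 -0.36237598  0.03447277]
[[ 0.4189 -0.3004  0.03  ]
 [ 0.4458 -0.2898  0.03  ]
 [ 0.4666 -0.4427  0.03  ]
 [ 0.4968 -0.4297  0.03  ]] [ 0.45703364 -0.36565141  0.03      ] 109.28130998906977 0.14945380166465297
[[ 0.4188 -0.3007  0.03  ]
 [ 0.4452 -0.2907  0.03  ]
 [ 0.4694 -0.44    0.03  ]
 [ 0.4993 -0.4287  0.03  ]] [ 0.45816205 -0.36501775  0.03      ] 110.69364842165342 0.1482040537701006
```

```bash
python3 -c "
from h import *
goto([.463,-.379,.07],20.2)"
```

```text
clock 7.25 tcp [ 0.4565 -0.3655  0.2497] a=19.39 w=0.0855 F [0.6 2.  0. ]
shift [0.0027 0.0703 0.899 ] turn [ 0.0028 -0.0039 -0.009 ] rows>= 5.0
```

```bash
python3 -m crank '[[[0.003,0.07,0.9],[0.003,-0.004,-0.009]],[[0.003,0.07,0.9],[0.003,-0.004,-0.009]],[[0.003,0.07,0.9],[0.003,-0.004,-0.009]],[[0.003,0.07,0.9],[0.003,-0.004,-0.009]],[[0.003,0.07,0.9],[0.003,-0.004,-0.009]],[[0.003,0.07,0.9],[0.003,-0.004,-0.009]]]';  python3 -c "
from h import *
goto([.463,-.379,.025],20.2)
c=cam('wrist');save('w9',c['img'])"
```

```text
clock: 7.75
tcp_pos: [0.4619, -0.3764, 0.0663]
ee_rot: [-3.087, -0.551, 0.006]
force: [-0.3, -0.6, -0.4]
gripper_width: 0.0855
clock 7.75 tcp [ 0.4619 -0.3764  0.0663] a=20.24 w=0.0855 F [-0.3 -0.6 -0.4]
shift [0.001  0.0155 0.2064] turn [-0.0039  0.0018  0.0005] rows>= 1.0
```

View pics/w9.png

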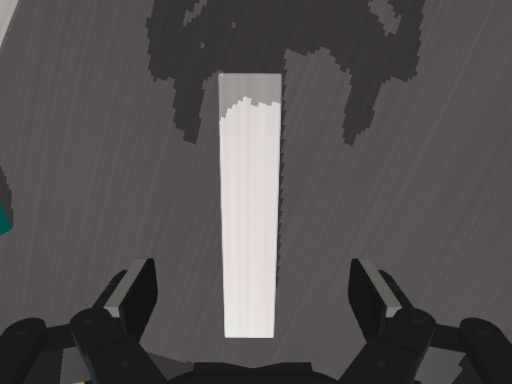

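```bash
python3 -c "
from h import *
c=cam('wrist')
P=plane(c,[(250,73),(249,338)],.03);print(P,np.linalg.norm(P[0]-P[1]),P.mean(0))
P=plane(c,[(250,73),(249,338)],.03+.001);print(P,np.linalg.norm(P[0]-P[1]))
goto([.463,-.379,.025],20.2)"
```

```text
[[ 0.43316247 -0.29591819  0.03      ]
 [ 0.48483536 -0.43878338  0.03      ]] 0.151922839978616 [ 0.45899891 -0.36735079  0.03      ]
[[ 0.43318508 -0.29595788  0.031     ]
 [ 0.48454889 -0.43796849  0.031     ]] 0.15101409060070395
clock 7.85 tcp [ 0.4635 -0.3782  0.0703] a=20.24 w=0.0854 F [-0.3 -0.8  0.5]
shift [-0.0037  0.0033  0.2266] turn [-0.0004  0.0002  0.0005] rows>= 2.0
```

```bash
python3 -m crank '[[[-0.001,0.012,0.12],[0,0,0]],[[-0.001,0.012,0.2],[0,0,0]],[[-0.001,0.012,0.226],[0,0,0]],[[-0.001,0.012,0.226],[0,0,0]],[[-0.001,0.012,0.226],[0,0,0]]]';  python3 -c "
from h import *
goto([.464,-.381,.025],20.2)"
```

```text
clock: 8.27
tcp_pos: [0.4647, -0.3807, 0.0267]
ee_rot: [3.092, 0.552, 0.001]
force: [0.3, -0.3, 0.4]
gripper_width: 0.085
clock 8.27 tcp [ 0.4647 -0.3807  0.0267] a=20.26 w=0.0850 F [ 0.3 -0.3  0.4]
shift [-0.004   0.      0.0085] turn [ 0.0006 -0.0003  0.0006] rows>= 1.0
```

```bash
python3 -m crank '[[[0,0,0.006],[0,0,0]],[[0,0,0.006],[0,0,0]],[[0,0,0.006],[0,0,0]],[[0,0,0.006],[0,0,0]],[[0,0,0.006],[0,0,0]],[[0,0,0.006],[0,0,0]],[[0,0,0.006],[0,0,0]]]' 1;  python3 -c "
from h import *
goto([.464,-.381,.18],20.2)
c=cam('wrist');save('w10',c['img'])"
```

```text
clock: 8.85
tcp_pos: [0.4649, -0.3809, 0.0261]
ee_rot: [3.091, 0.552, 0.001]
force: [-1.9, 1.0, 10.5]
gripper_width: 0.0285
clock 8.85 tcp [ 0.4649 -0.3809  0.0261] a=20.26 w=0.0285 F [-1.9  1.  10.5]
shift [-3.700e-03  2.000e-04 -7.695e-01] turn [ 0.0009 -0.0004  0.0007] rows>= 4.0
```

View pics/w10.png

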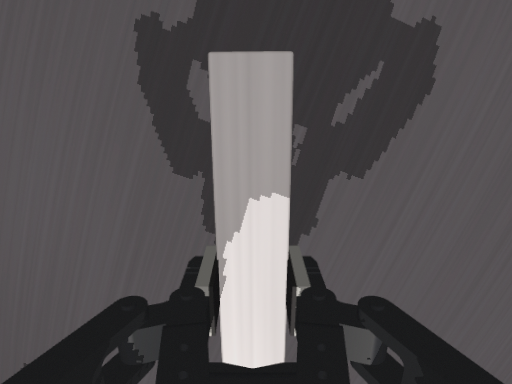

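```bash
cat >> h.py <<'E'
th=np.radians(75.45);Jt=np.array([np.cos(th),np.sin(th)]);Jn=np.array([-Jt[1],Jt[0]]);JO=np.array([.5448,.0332])
def J(x,y=0.): return JO+x/1000*Jt+y/1000*Jn
def toJ(p): d=np.array(p)[:2]-JO; return np.round(1000*np.array([d@Jt,d@Jn]),1)
E
python3 -c "
from h import *
c=cam('wrist');s=sensors.state()
P=plane(c,[(251,52)],.03);print(P, np.linalg.norm(P[0,:2]-s['tcp_pos'][:2]))
print(J(-80)); goto([*J(-80),.14],-14.55)"; python3 -m crank '[[[0,0,-0.1],[0,0,0]],[[0,0,-0.25],[0,0,0]],[[0,0,-0.45],[0,0,0]],[[0,0,-0.55],[0,0,0]],[[0,0,-0.55],[0,0,0]]]'; python3 -c "
from h import *
goto([*J(-80),.14],-14.55)"
```

```text
[[ 0.43406946 -0.29455575  0.03      ]] 0.09167953255075798
[ 0.52470202 -0.0442343 ]
clock 8.95 tcp [ 0.4649 -0.3809  0.0261] a=20.26 w=0.0286 F [-0.9  0.5  9.5]
shift [ 0.8638 -1.4748 -0.5709] turn [ 0.0008 -0.0007  0.3868] rows>= 9.0
clock: 9.37
tcp_pos: [0.4663, -0.3822, 0.1405]
ee_rot: [3.086, 0.551, 0.007]
force: [1.4, 0.7, -3.4]
gripper_width: 0.0283
clock 9.37 tcp [ 0.4663 -0.3822  0.1405] a=20.26 w=0.0283 F [ 1.4  0.7 -3.4]
shift [ 0.8593 -1.4843 -0.0056] turn [ 0.0039 -0.0035  0.3868] rows>= 9.0
```

```bash
python3 -m crank '[[[0.1,-0.17,0],[0,0,0.04]],[[0.22,-0.37,0],[0,0,0.09]],[[0.34,-0.57,0],[0,0,0.15]],[[0.46,-0.78,0],[0,0,0.2]],[[0.56,-0.95,0],[0,0,0.25]],[[0.59,-1,0],[0,0,0.27]],[[0.59,-1,0],[0,0,0.27]]]'; python3 -c "
from h import *
goto([*J(-80),.14],-14.55)"
```

```text
clock: 9.95
tcp_pos: [0.507, -0.1488, 0.1382]
ee_rot: [3.136, -0.109, 0.005]
force: [0.3, -0.2, -3.5]
gripper_width: 0.0285
clock 9.95 tcp [ 0.507  -0.1488  0.1382] a=-3.98 w=0.0285 F [ 0.3 -0.2 -3.5]
shift [ 0.0519 -0.5276 -0.0108] turn [ 0.0019 -0.0024  0.1174] rows>= 3.0
```

```bash
python3 -m crank '[[[0.02,-0.16,0],[0,0,0.04]],[[0.04,-0.34,0],[0,0,0.08]],[[0.05,-0.5,0],[0,0,0.117]],[[0.052,-0.528,0],[0.001,-0.002,0.117]],[[0.052,-0.528,0],[0.001,-0.002,0.117]],[[0.052,-0.528,0],[0.001,-0.002,0.117]]]'; python3 -c "
from h import *
goto([*J(-80),.036],-14.55);s=sensors.state();print(toJ(s['tcp_pos']))
import pickle
c=cam('wrist');save('w11',c['img']);pickle.dump(c,open('w11.pkl','wb'))
c=cam('scene');save('s11',cv2.resize(c['img'][140:250,200:360],None,fx=5,fy=5,interpolation=2)[:550])"
```

```text
clock: 10.45
tcp_pos: [0.5243, -0.0443, 0.137]
ee_rot: [3.115, -0.394, -0.001]
force: [0.4, -0.6, -4.7]
gripper_width: 0.0288
clock 10.45 tcp [ 0.5243 -0.0443  0.137 ] a=-14.41 w=0.0288 F [ 0.4 -0.6 -4.7]
shift [ 0.0019 -0.0016  0.5051] turn [0.0011 0.0003 0.0015] rows>= 3.0
[-80.1   0.3]
```

View pics/w11.png

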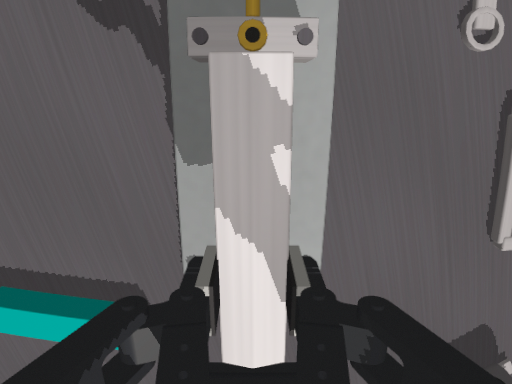

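View pics/s11.png

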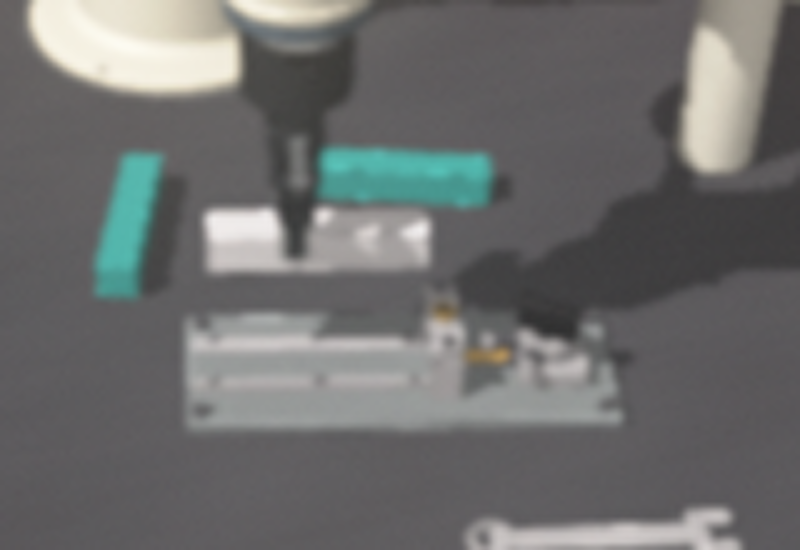

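```bash
python3 -c "
from h import *
import pickle
c=pickle.load(open('w11.pkl','rb'))
print('bush',toJ(plane(c,[(252,35)],.063)[0]),'hood edges',toJ(plane(c,[(188,18)],.056)[0]),toJ(plane(c,[(318,18)],.056)[0]))
for p in [(209,53),(293,53)]: print('bar front',toJ(plane(c,[p],.1409)[0]))
for p in [(217,340),(286,340)]: print('bar rear',toJ(plane(c,[p],.1409)[0]))
# plate edges
for p in [(172,100),(335,100),(183,260),(324,260)]: print('plate',toJ(plane(c,[p],.010)[0]))
"
```

```text
bush [28.7 -0.1] hood edges [39.1 36.4] [ 39.3 -37.7]
bar front [11.9 14.6]
bar front [ 12.  -14.4]
bar rear [-109.3   15.6]
bar rear [-109.2  -16.1]
plate [-8.2 58.7]
plate [ -7.9 -61.2]
plate [-139.9   58.5]
plate [-139.6  -61.8]
```

```bash
python3 -m crank '[[[0.004,0.003,0.12],[0.001,0,0.0015]],[[0.004,0.003,0.28],[0.001,0,0.0015]],[[0.004,0.003,0.4],[0.001,0,0.0015]],[[0.004,0.003,0.45],[0.001,0,0.0015]],[[0.004,0.003,0.45],[0.001,0,0.0015]],[[0.004,0.003,0.45],[0.001,0,0.0015]]]'; python3 -c "
from h import *
goto([*J(-80,-.5),.036],-14.55);s=sensors.state();print(toJ(s['tcp_pos']))
import pickle
c=cam('wrist');save('w12',c['img'])
c=cam('scene');save('s12',cv2.resize(c['img'][140:250,200:360],None,fx=5,fy=5,interpolation=2)[:550])"
```

```text
clock: 11.05
tcp_pos: [0.5251, -0.0467, 0.0476]
ee_rot: [3.116, -0.402, -0.001]
force: [-0.1, 0.6, -3.1]
gripper_width: 0.0285
clock 11.05 tcp [ 0.5251 -0.0467  0.0476] a=-14.70 w=0.0285 F [-0.1  0.6 -3.1]
shift [-0.0024 -0.0116  0.0579] turn [ 0.0002  0.0003 -0.0017] rows>= 1.0
[-82.3  -1. ]
```

View pics/w12.png

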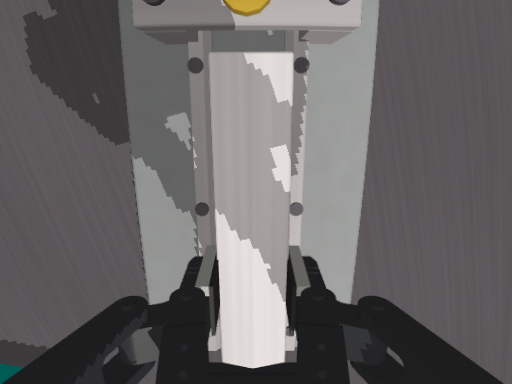

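View pics/s12.png

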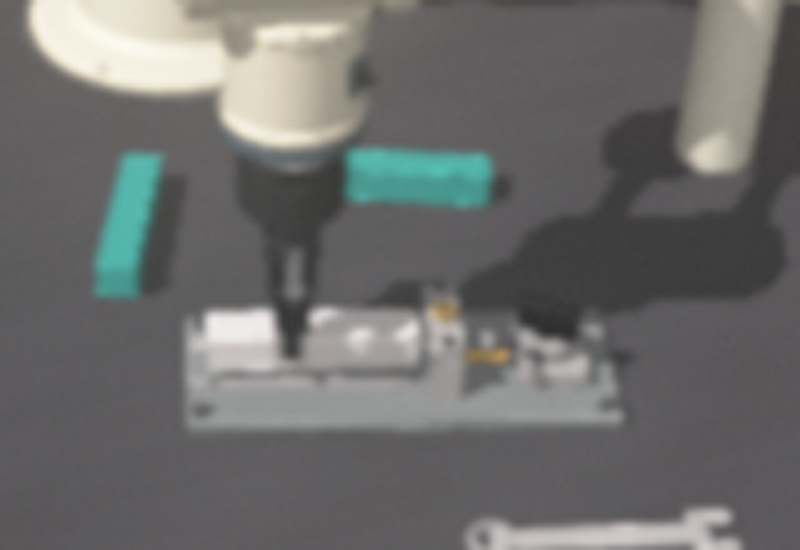

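```bash
python3 -c "
from h import *
c=cam('wrist')
for p in [(195,65),(301,65),(202,209),(296,209)]: print('screw',toJ(plane(c,[p],.017)[0]))
for p in [(153,0),(341,0)]: print('bscrew',toJ(plane(c,[p],.056)[0]))
for p in [(209,53),(293,53),(217,340),(286,340)]: print('bar',toJ(plane(c,[p],.0515)[0]))
for p in [(124,100),(373,100),(146,280),(355,280)]: print('plate',toJ(plane(c,[p],.010)[0]))
goto([*J(-80,.3),.038],-14.6)"
```

```text
screw [ 8.6 22.8]
screw [  8.4 -24.7]
screw [-60.   22.7]
screw [-60.2 -24.8]
bscrew [26.8 29.7]
bscrew [ 26.6 -31.8]
bar [10.3 12.3]
bar [ 10.2 -17. ]
bar [-111.9   13.8]
bar [-112.   -18.1]
plate [-6.5 59.3]
plate [ -6.8 -61.3]
plate [-105.9   58.3]
plate [-106.3  -61.5]
clock 11.20 tcp [ 0.5259 -0.0465  0.0487] a=-14.67 w=0.0287 F [ 0.7  0.3 -4.4]
shift [-0.0103 -0.0093  0.0536] turn [ 0.     -0.0015 -0.0008] rows>= 1.0
```

```bash
python3 -m crank '[[[-0.006,0,0.02],[0,0,0]],[[-0.006,0,0.04],[0,0,0]],[[-0.006,0,0.055],[0,0,0]],[[-0.006,0,0.062],[0,0,0]],[[-0.006,0,0.062],[0,0,0]]]'; python3 -c "
from h import *
goto([*J(-80,-1),.036],-14.6);s=sensors.state();print(toJ(s['tcp_pos']),s['moment'])
c=cam('wrist');save('w13',c['img'])
for p in [(209,53),(293,53)]: print('bar',toJ(plane(c,[p],.0415)[0]))"
```

```text
clock: 11.62
tcp_pos: [0.5246, -0.0461, 0.0362]
ee_rot: [3.116, -0.401, 0.003]
force: [-0.4, -0.1, -4.4]
gripper_width: 0.0288
clock 11.62 tcp [ 0.5246 -0.0461  0.0362] a=-14.67 w=0.0288 F [-0.4 -0.1 -4.4]
shift [ 0.0033 -0.0091  0.0009] turn [ 0.     -0.0012 -0.0007] rows>= 1.0
[-81.8  -0.3] [-0.00330844  0.15737903 -0.01689482]
bar [10.2 13.4]
bar [ 10.1 -15.3]
```

View pics/w13.png

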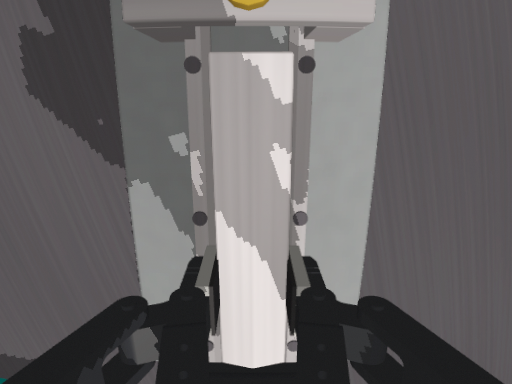

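```bash
python3 -m crank '[[[0.001,0,0.005],[0,0,0]],[[0.001,0,0.009],[0,0,0]],[[0.001,0,0.009],[0,0,0]]]'; python3 -c "
from h import *
goto([*J(-80,-1),.036],-14.6);s=sensors.state();print(toJ(s['tcp_pos']),s['moment'])"
```

```text
clock: 11.92
tcp_pos: [0.5247, -0.0461, 0.036]
ee_rot: [3.116, -0.401, 0.004]
force: [-12.4, 1.2, 44.5]
gripper_width: 0.0287
clock 11.92 tcp [ 0.5247 -0.0461  0.036 ] a=-14.66 w=0.0287 F [-12.4   1.2  44.5]
shift [ 0.0028 -0.009   0.0002] turn [ 0.0001 -0.0017 -0.0006] rows>= 1.0
[-81.8  -0.4] [ 0.3200158   2.17156983 -0.06063073]
```

```bash
python3 -m crank '[[[0.001,-0.01,0],[0,0,0]],[[0.001,-0.04,0],[0,0,0]],[[0.001,-0.08,0],[0,0,0]],[[0.001,-0.12,0],[0,0,0]],[[0.001,-0.15,0],[0,0,0]],[[0.001,-0.155,0],[0,0,0]],[[0.001,-0.155,0],[0,0,0]]]'; python3 -c "
from h import *
s=sensors.state();print(toJ(s['tcp_pos']),s['moment'])
f=s['force'][:2];print('Fj',f@Jt,f@Jn,s['force'][2])
goto([*J(-80+49-2),.036],-14.6)
c=cam('wrist');save('w14',c['img'])"
```

```text
clock: 12.5
tcp_pos: [0.5327, -0.0154, 0.0361]
ee_rot: [3.116, -0.4, 0.004]
force: [-3.6, 1.0, 9.6]
gripper_width: 0.0287
[-50.1  -0.5] [ 0.24451878  0.80695617 -0.12511549]
Fj 0.01594287977567 3.7582816097752736 9.563553467020139
clock 12.50 tcp [ 0.5327 -0.0154  0.0361] a=-14.63 w=0.0287 F [-3.6  1.   9.6]
shift [-0.0028 -0.0853  0.0006] turn [ 0.0001 -0.0015 -0.0003] rows>= 1.0
```

View pics/w14.png

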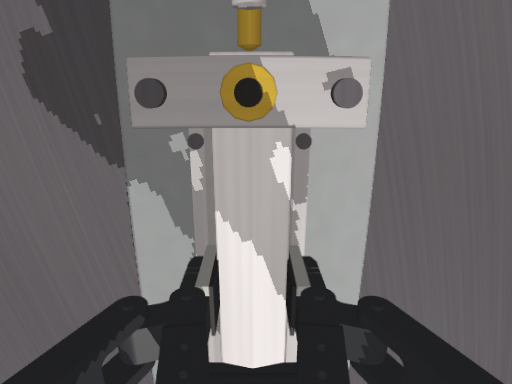

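```bash
python3 -m crank '[[[0.001,-0.01,0],[0,0,0]],[[0.001,-0.025,0],[0,0,0]],[[0.001,-0.04,0],[0,0,0]],[[0.001,-0.055,0],[0,0,0]],[[0.001,-0.06,0],[0,0,0]],[[0.001,-0.06,0],[0,0,0]]]'; python3 -c "
from h import *
s=sensors.state();print(toJ(s['tcp_pos']),s['moment'])
f=s['force'][:2];print('Fj',f@Jt,f@Jn,s['force'][2])
goto([*J(-80+49-2),.036],-14.6)"
```

```text
clock: 13.05
tcp_pos: [0.5357, -0.004, 0.0361]
ee_rot: [3.115, -0.399, 0.003]
force: [-6.0, -11.0, 7.7]
gripper_width: 0.0288
[-38.3  -0.5] [-1.8025876   1.09544717 -0.19280363]
Fj -12.136608075687143 3.0799663494315617 7.734547281763791
clock 13.05 tcp [ 0.5357 -0.004   0.0361] a=-14.61 w=0.0288 F [ -6.  -11.    7.7]
shift [-0.0025 -0.0265  0.0006] turn [ 0.0007 -0.0011 -0.0001] rows>= 1.0
```

```bash
python3 -m crank '[[[0.001,-0.008,0],[0,0,0]],[[0.001,-0.014,0],[0,0,0]],[[0.001,-0.018,0],[0,0,0]],[[0.001,-0.018,0],[0,0,0]],[[0.001,-0.018,0],[0,0,0]]]'; python3 -c "
from h import *
s=sensors.state();print(toJ(s['tcp_pos']),s['moment'])
f=s['force'][:2];print('Fj',f@Jt,f@Jn,s['force'][2])
c=cam('wrist');save('w15',cv2.resize(c['img'][0:120,170:340],None,fx=4.5,fy=4.5,interpolation=2))"
```

```text
clock: 13.47
tcp_pos: [0.5365, -0.0011, 0.0361]
ee_rot: [3.114, -0.399, 0.001]
force: [-6.3, -14.4, 9.4]
gripper_width: 0.0286
[-35.3  -0.5] [-2.39714875  1.16282582 -0.24906002]
Fj -15.552229211007827 2.42401232569777 9.370409855174719
```

View pics/w15.png

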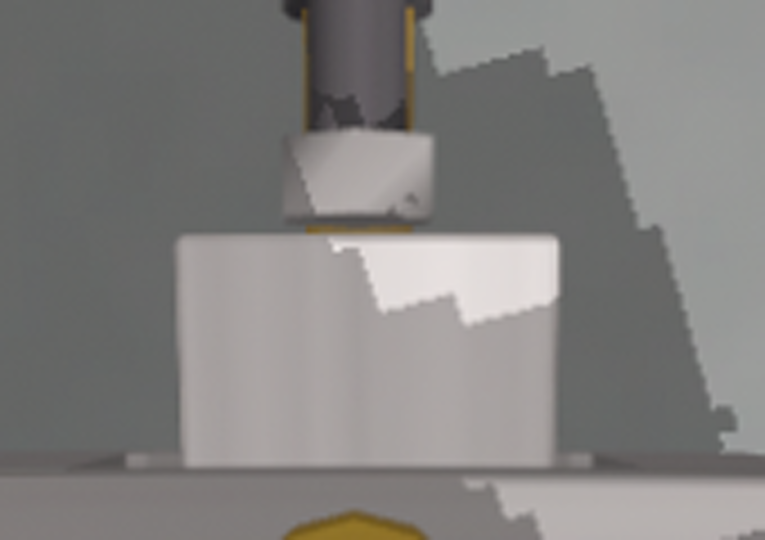

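The bar end (crop row 235) is about 1.4 mm short of the long screw's head (row 218), with the brass plunger visible between them. I approach in small steps.

```bash
python3 -m crank '[[[0.001,-0.004,0],[0,0,0]],[[0.001,-0.006,0],[0,0,0]],[[0.001,-0.008,0],[0,0,0]],[[0.001,-0.008,0],[0,0,0]]]'; python3 -c "
from h import *
s=sensors.state();print(toJ(s['tcp_pos']),s['moment'])
f=s['force'][:2];print('Fj',f@Jt,f@Jn,s['force'][2])"
```

```text
clock: 13.85
tcp_pos: [0.5367, -0.0002, 0.0361]
ee_rot: [3.112, -0.398, 0.0]
force: [-7.2, -16.7, 7.8]
gripper_width: 0.0286
[-34.4  -0.5] [-2.67639376  1.11508242 -0.26519911]
Fj -17.96395662304181 2.7592956367780084 7.788116659606908
```

```bash
python3 -m crank '[[[0.001,-0.003,0],[0,0,0]],[[0.001,-0.005,0],[0,0,0]],[[0.001,-0.007,0],[0,0,0]],[[0.001,-0.007,0],[0,0,0]]]'; python3 -c "
from h import *
s=sensors.state();print(toJ(s['tcp_pos']),s['moment'])
f=s['force'][:2];print('Fj',f@Jt,f@Jn,s['force'][2])
c=cam('wrist');save('w16',cv2.resize(c['img'][0:120,170:340],None,fx=4.5,fy=4.5,interpolation=2))"
```

```text
clock: 14.18
tcp_pos: [0.5368, 0.0004, 0.0361]
ee_rot: [3.111, -0.397, -0.001]
force: [-6.5, -17.3, 8.3]
gripper_width: 0.0287
[-33.8  -0.5] [-2.69113049  1.14226216 -0.26356911]
Fj -18.33436171553535 1.9193715876459572 8.26472261470906
```

View pics/w16.png

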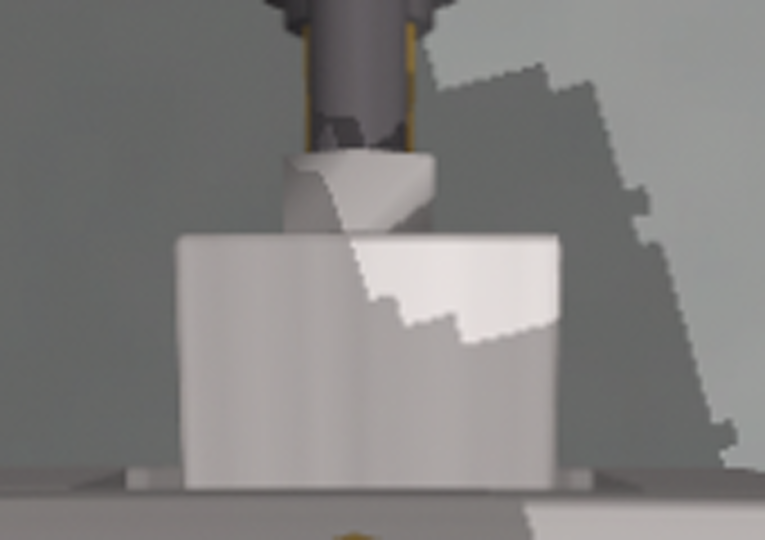

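```bash
python3 -m crank '[[[0.001,-0.003,0],[0,0,0]],[[0.001,-0.005,0],[0,0,0]],[[0.001,-0.006,0],[0,0,0]],[[0.001,-0.006,0],[0,0,0]]]'; python3 -c "
from h import *
s=sensors.state();print(toJ(s['tcp_pos']),s['tcp_pos']@[*Jt,0])
f=s['force'][:2];print('Fj',f@Jt,f@Jn,s['force'][2])"
python3 -m crank '[[[0.001,-0.003,0],[0,0,0]],[[0.001,-0.005,0],[0,0,0]],[[0.001,-0.006,0],[0,0,0]],[[0.001,-0.006,0],[0,0,0]]]'; python3 -c "
from h import *
s=sensors.state();print(toJ(s['tcp_pos']),s['tcp_pos']@[*Jt,0])
f=s['force'][:2];print('Fj',f@Jt,f@Jn,s['force'][2])"
```

```text
clock: 14.57
tcp_pos: [0.5369, 0.0006, 0.0361]
ee_rot: [3.109, -0.396, -0.002]
force: [-7.4, -20.6, 10.0]
gripper_width: 0.0286
[-33.6  -0.6] 0.13543475989165993
Fj -21.848138688427838 1.991472923107113 10.021615558686076
clock: 14.9
tcp_pos: [0.5369, 0.0006, 0.0361]
ee_rot: [3.107, -0.396, -0.004]
force: [-8.1, -23.5, 8.8]
gripper_width: 0.0284
[-33.6  -0.6] 0.1354523196707242
Fj -24.822711201630284 1.9530277633704178 8.848452752469266
```

```bash
python3 -m crank '[[[0.001,-0.003,0],[0,0,0]],[[0.001,-0.006,0],[0,0,0]],[[0.001,-0.008,0],[0,0,0]],[[0.001,-0.008,0],[0,0,0]],[[0.001,-0.008,0],[0,0,0]],[[0.001,-0.008,0],[0,0,0]],[[0.001,-0.008,0],[0,0,0]],[[0.001,-0.008,0],[0,0,0]]]'; python3 -c "
from h import *
s=sensors.state();print(toJ(s['tcp_pos']),s['tcp_pos']@[*Jt,0])
f=s['force'][:2];print('Fj',f@Jt,f@Jn,s['force'][2])
c=cam('wrist');save('w17',c['img']);print(toJ(plane(c,[(251,53)],.04)[0]))
c=cam('scene');save('s17',c['img']);c=cam('top');save('t17',c['img'])
s=sensors.state();print(toJ(s['tcp_pos']),s['force'])"
```

```text
clock: 15.57
tcp_pos: [0.537, 0.0007, 0.0361]
ee_rot: [3.105, -0.395, -0.006]
force: [-9.5, -26.9, 10.8]
gripper_width: 0.0284
[-33.5  -0.6] 0.13553016691383893
Fj -28.446286358193472 2.4669630466575674 10.789311861233964
[58.5 -0.9]
[-33.5  -0.6] [ -8.75890984 -27.49507072   9.99507464]
```

View pics/w17.png

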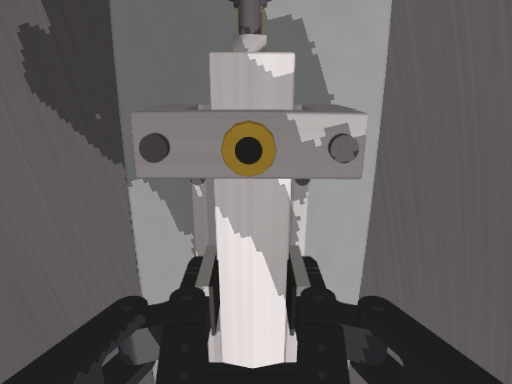

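View pics/s17.png

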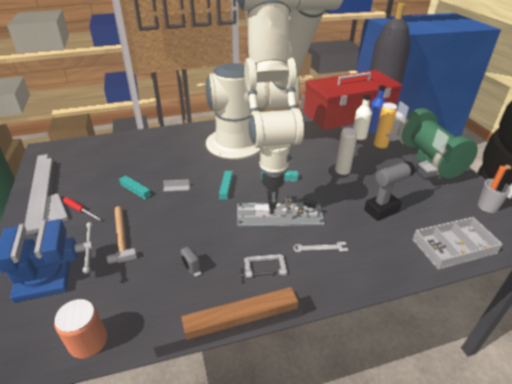

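The bar end is on the screw. Pushing further raised the force to a steady 28 N while the tool moved only 0.1 mm, and the measured front is at jig x ≈ 58.5. The bystanders look undisturbed in the scene view. I'm handing in.

```bash
python3 -c "
from h import *
print(order.hand_in()); s=sensors.state();print(s['clock'],toJ(s['tcp_pos']),s['force'])"
```

```text
the job is handed in; nothing more can be done
None
the job is handed in; nothing more can be done
```

I turned the turret one notch, so the long screw now faces down the channel. Then I laid the bare aluminium bar behind the bridge and pushed it through, against the plunger, until its end was hard on that screw. I handed in at about 15.7 s, still gripping and pressing the bar.

- **Contact with the screw:** in the last steps the push force rose from about 18 to 28 N along the channel while the tool moved only about 0.3 mm. The plunger alone gives 11.6 N, so the bar is resting on the screw. The final wrist picture shows no gap, and the bar's front measured jig x ≈ 58.5 against a nominal 59.
- **Turret:** after I let go of it, the grip bar stayed at its -30° position. The turning moment was near zero, which fits the notch.
- **Other things on the bench:** by eye they look unmoved in the final scene picture. I did not measure them.
- **Disagreements:**
  - Heights triangulated from the wrist camera were off the listed values: 4–6 mm low on the jig and about 4 mm high on the bar. I used the listed heights, and force confirmed contact with the channel floor.
  - Closing on the turret grip briefly gave about 22 N vertically.
  - Seating the bar on the floor peaked at about 44 N upward on the tool through the gripped bar. I relaxed it straight away.
- **Not checked:** I could not read the state after handing in.

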